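Lay out a chocolate tasting board

ROBOT

A 6-joint arm with a two-finger parallel gripper is mounted at the origin on the work surface. World frame = base frame: x ahead of the robot, y to its left, z up, the work surface at z = 0. Lengths are in m, angles in rad, forces in N, time in s.
With the tool pointing down it reaches from about 0.275 to 0.825 m from the base axis. Payload 4.9 kg.
Tool frame: the origin (TCP) lies on the centre line of the jaws, within the pads' length; the fingertips stand 14 mm ahead of it and the grasp point (between the pads) lies 5 mm behind it; z points along the fingers, y is the line along which they close (so a half turn about z gives the same grasp; the last joint's range is limited). The gripper opens to 85 mm and grips with 20 to 120 N. Pads are 22 mm wide; open, the fingers measure 114 mm over their backs; the gripper's body (76 mm by 85 mm) begins 54 mm behind the grasp point. The pads swing forward as they close: fully open they stand 13 mm farther back than shut.
Start: joints at [-1.443, 0.326, -0.193, 1.052, 0, 1.437], TCP at [0.142, -0.531, 0.245] pointing down, gripper open.
Joint ranges: [-2.65, 2.65], [-0.97, 1.79], [-1.3, 1.35], [-1.93, 2.1], [-1.47, 1.37], [-3.14, 3.14]. Speed limits (rad/s): [2.57, 2.57, 3.14, 3.14, 3.14, 3.14].

INTERFACE

Orientations are given as a 3x3 rotation matrix whose columns are the frame's x, y, z axes.
In Python, from workcell import state, snapshot, get_calibration, job_done gives the robot as it stands.
- The arm moves only by the tool play_rows, never from a script. Its arguments are lists of equal length, an entry for each row: "jaw": the opening, from 0 (shut) to 1 (fully open); "linear": the shift along the tool's x, y, z in mm, a list of three; "roll": the turn about the tool's z in degrees. A call has exactly 5 rows; each row is the pose to reach, as a shift and turn from the pose commanded when the call began, along the tool's axes at that moment; what a row does not reach only later rows make up. A row lasts 1/10 s, in which the tool goes at most 50 mm and 8.59 degrees, less where a joint would pass 70% of its speed; a pose out of reach is approached as far as the arm can. A call with a gripper value outside its range is refused whole. The fingers move at their own pace and stop on an object; "newtons" is the grip in N (left out, the last holds). Time passes only in rows, so rows that repeat a pose let the fingers close, or fill a call up. It gives the time, the measured TCP pose, the force, the opening and the grip force at its end, in the units of the state.
- state(): the state, without advancing time (a new reading comes with each control period).
- snapshot(name): name is "side" or "top" or "wrist"; returns the picture (384x512x3 uint8, red, green, blue); there is no depth.
- get_calibration(name): a dict with "vertical_fov" (degrees; the focal length in pixels is half the picture's height over the tangent of half this angle, whatever the lens; pixels are square), "cx", "cy" (the principal point, pixels), "k1" (the pictures are not rectified: a ray, as slopes to the right and down, at radius r is drawn at 1 + k1 r^2 times it, then the intrinsics apply), "rvec" (rotation vector, rad) and "tvec" (3), from world to camera coordinates, as OpenCV has them. Camera axes: x right, y down, z forward; pixel columns grow to the right and rows downward; lengths in m; the calibration is good to about 2 mm. A picture is of the moment at which its call begins: read the wrist's pose just before it. get_calibration takes no time and is no camera call; for the wrist camera it gives the pose at the moment of the call.
- job_done(): hands the job in; it is judged then, once.
The state is a dict: "time": time; "q": joint angles; "joint_vel": joint speeds; "joint_efforts": joint torques, N m; "tcp_pos": TCP position; "tool_rot": TCP orientation; "ft_force": force on the tool from outside, world axes, zero at the start; "ft_torque": the same for the moment, N m; "grip_width": finger opening in m; "grip_force": force on a finger pad.
Only numpy, scipy, OpenCV 4.12 (cv2) and the standard library are available. Lean on these libraries where they do the work, as an engineer would, in place of code of your own. Each camera call takes 0.05 s, during which the arm holds its last target. There are 200 camera calls.

TASK

Lay out the tasting board: in one straight, evenly spaced row between the coffee cup and the bowl of cocoa beans that already stand on the wooden board, set the square chocolate next to the cup with its sides parallel to the board's, the domed one next to the bowl, and the heart between those two. Lay the chocolate finger on the board behind the heart (the side away from the robot) and parallel to the row, and put the thin round medallion centred on top of the square. Leave the cup, the bowl, and the ring cutter and jar on the marble slab standing where they are.

Things in the scene. Friction and masses are not known exactly. Their poses are not given: they have to be found in the camera images.
- board: Oak serving board, 160 x 380 mm, 14 mm thick, fixed to the bench left or right of the robot. Origin: centre of its underside. y runs along its length; x points away from the robot ('behind'), within 0.2 rad of world x. Cup and bowl stand near its ends, about 300 mm apart, both centred at x = -30 mm: the row lies on the line between them. The strip behind is for the finger, best at x = +40 mm.
- cup: White espresso cup with a handle, 62 mm across, 50 mm tall, standing upright on the board near one end (either one); its handle points roughly towards the robot. Loose, 0.16 kg. Origin: centre of its underside.
- bean_bowl: Low round white bowl heaped with brown cocoa beans, 70 mm across and 34 mm tall, standing on the board near the end away from the cup. Loose, 0.17 kg. Origin: centre of its underside.
- square: Square block of brown chocolate, 44 x 44 mm, 20 mm tall, flat top, about 48 g. Origin: centre of its underside; x and y axes are square to its sides, z up. Like the other chocolates, the ring cutter and the jar it starts upright on the white marble slab (300 x 300 mm, top 20 mm above the bench) on the other side of the robot from the board, at any yaw.
- dome: Round brown chocolate with a domed top, 44 mm diameter, 24 mm tall; its sides are upright for the lowest 11 mm. About 35 g. Starts on the marble slab. Origin: centre of its underside.
- heart: Heart-shaped brown chocolate with upright sides, 46 mm across its two lobes, 42 mm from point to lobes, 20 mm tall, about 38 g. Starts on the marble slab. Origin: on its underside near the middle; x axis points to the lobes (the point lies at x = -19 mm), y runs across the lobes, which are widest at x = +9 mm. It may finish at any yaw.
- finger_bar: The chocolate finger: a straight brown bar, 70 mm long, 24 mm wide, 18 mm tall, about 38 g. Starts on the marble slab. Origin: centre of its underside; x axis along its length.
- medallion: Thin round brown chocolate disc with flat faces, 36 mm diameter, 8 mm thick, about 11 g. Starts flat on the marble slab. Origin: centre of its underside.
- ring_cutter: Round steel ring cutter, an open ring 49 mm across and 35 mm tall, standing on the marble slab among the chocolates. Loose, to be left alone. Origin: centre of its underside.
- jar: Small amber glass jar with a metal cap, 40 mm across, 50 mm tall, standing on the marble slab among the chocolates. Loose, to be left alone. Origin: centre of its underside.
There are look-alikes about, which are no part of the job. Leave any blue or red look-alike of the medallion alone.

How it is judged:
At the end, for the whole second after the job is handed in: Square, heart, dome within 14 mm of the cup-bowl line, centre spacings within about 15 mm of even; finger behind the heart (22 mm), it and the square parallel within 0.22 rad; medallion flat on the square within 10 mm; others within 15 mm of their starts; all upright, at rest (x of square in the frame of board between -0.044 and -0.016 m and x of heart in the frame of board between -0.044 and -0.016 m and x of dome in the frame of board between -0.044 and -0.016 m and z of square in the frame of board between 0.01 and 0.018 m and z of heart in the frame of board between 0.01 and 0.018 m and z of dome in the frame of board between 0.01 and 0.018 m and z of finger_bar in the frame of board between 0.01 and 0.018 m and horizontal distance between square and cup between 0.061 and 0.092 m and horizontal distance between dome and bean_bowl between 0.063 and 0.094 m and horizontal distance between heart and square between 0.052 and 0.092 m and horizontal distance between heart and dome between 0.052 and 0.092 m and horizontal distance between square and dome between 0.115 and 0.175 m and x of finger_bar in the frame of board between 0 and 0.074 m and y of finger_bar in the frame of board between -0.022 and 0.022 m and angle between the x axis of finger_bar and the y axis of board, either way round below 0.22 rad and (angle between the x axis of square and the x axis of board, either way round below 0.22 rad or angle between the x axis of square and the y axis of board, either way round below 0.22 rad) and horizontal distance between medallion and square below 0.01 m and z of medallion in the frame of square between 0.016 and 0.024 m and angle between each of square, dome, heart, finger_bar, medallion, ring_cutter, jar, cup, bean_bowl's own z axis and vertical below 0.12 rad and linear speed of each of square, dome, heart, finger_bar, medallion below 0.02 m/s and distance of each of cup, bean_bowl, ring_cutter, jar from where it was at the start of the episode below 0.015 m); the robot touches nothing.
It fails at once if the cup, bowl, ring cutter or jar is pushed more than 25 mm away or knocked over (distance of any of cup, bean_bowl, ring_cutter, jar from where it was at the start of the episode above 0.025 m or angle between any of cup, bean_bowl, ring_cutter, jar's own z axis and vertical above 0.5 rad).
It also fails if it takes over 120 s, if anything falls off the work surface, if the arm or the gripper's body presses on something with over 40 N, if the wrist force passes 120 N, or if a joint passes its speed limit or range.

## Working session

There is one attempt and no reset: what is moved stays moved. The work goes in short steps, Python scripts to look and compute and a tool call to move; the robot and the scene stay as the last step left them, time stands still between calls to the robot, and variables do not carry over. Pictures are saved under pics/ and viewed, at most 14 in all, crops included, and the job is handed in when it is done.

Besides the shell and the picture viewer there is one more tool, called after ">>>" as a command line: name --pt "numbers of a row" for each row, then --argument value for the rest. play_rows: Moves the arm, as the interface text tells. Its arguments: {"type":"object","properties":{"jaw":{"type":"array","items":{"type":"number"}},"linear":{"type":"array","items":{"type":"array","items":{"type":"number"}}},"roll":{"type":"array","items":{"type":"number"}},"newtons":{"type":"number"}},"required":["jaw","linear","roll"]}

```bash
mkdir -p pics; ls
python3 - <<'E'
from workcell import *
import cv2,numpy as np
for n in ["side","top","wrist"]:
    im=snapshot(n); cv2.imwrite(f"pics/{n}0.png",im[:,:,::-1]); print(n,get_calibration(n))
s=state(); print(s["tcp_pos"],s["tool_rot"],s["time"],s["grip_width"])
a=cv2.imread("pics/top0.png");
cv2.imwrite("pics/top0b.png",cv2.resize(a,(800,600),interpolation=cv2.INTER_CUBIC))
E
```

```text
pics
side {'vertical_fov': 55.555211458393316, 'cx': 252.69343722205085, 'cy': 198.32421376059114, 'k1': -0.05236747922443902, 'rvec': array([ 0.9097425 , -2.3502389 ,  1.27631734]), 'tvec': array([0.4376781 , 0.23452039, 0.79805425])}
top {'vertical_fov': 49.97374835284264, 'cx': 262.11051891795097, 'cy': 185.96808799642784, 'k1': -0.14940866311253062, 'rvec': array([ 2.12132401, -2.12135877,  0.15857312]), 'tvec': array([0.04914722, 0.52715397, 0.982596  ])}
wrist {'vertical_fov': 67.66880406117414, 'cx': 254.417466330145, 'cy': 195.86455267827262, 'k1': -0.023659891351073062, 'rvec': array([-2.2817955,  1.7519096,  0.282744 ]), 'tvec': array([-0.54856566, -0.03988721,  0.38051968])}
[ 0.1423002  -0.53081872  0.24465911] [[ 9.65933311e-01  2.58791056e-01 -1.67446698e-04]
 [ 2.58791037e-01 -9.65932347e-01  1.37859376e-03]
 [ 1.95025554e-04 -1.37496334e-03 -9.99999036e-01]] 0.15 0.08535600087948164
```

View pics/top0b.png

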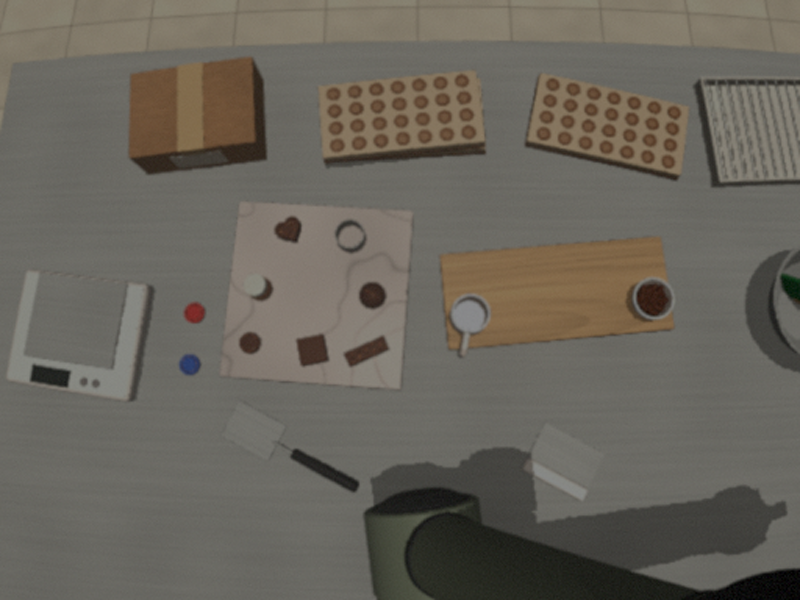

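View pics/wrist0.png

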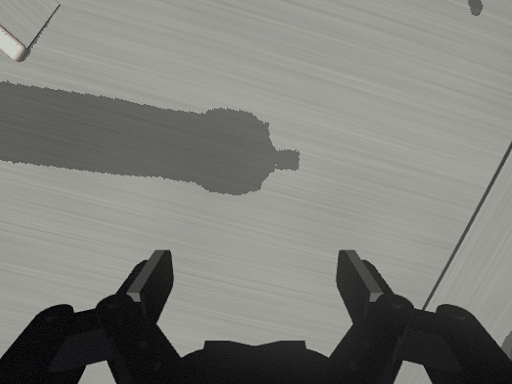

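The top view (800x600 pixels) shows:
- **To move:** heart (288,229), dome (372,295), square (312,350), finger (366,350).
- **Leave standing:** ring (350,236), jar (257,287), cup (470,314), bowl (653,299).
- **Medallion candidates:** a brown disc on the slab (250,343), a red disc (195,313), a blue disc (190,364) and the trays' round sweets behind. I choose the brown disc at (250,343).

The wrist view shows bare bench with the fingers at the bottom.

```bash
cat > h.py <<'E'
from workcell import *
import cv2, numpy as np
def KD(c):
    f=192/np.tan(np.radians(c["vertical_fov"]/2))
    return np.array([[f,0,c["cx"]],[0,f,c["cy"]],[0,0,1.]]),np.array([c["k1"],0,0,0.])
def p2w(c,uv,z):
    K,D=KD(c); n=cv2.undistortPoints(np.array(uv,float).reshape(-1,1,2),K,D).reshape(-1,2)
    R=cv2.Rodrigues(c["rvec"])[0]; o=-R.T@c["tvec"]
    d=np.c_[n,np.ones(len(n))]@R
    return o+d*((z-o[2])/d[:,2])[:,None]
def w2p(c,P):
    K,D=KD(c); return cv2.projectPoints(np.array(P,float).reshape(-1,1,3),c["rvec"],c["tvec"],K,D)[0].reshape(-1,2)
def go(x,y,z,yaw=None):
    """tool-frame shift (mm) and roll (deg) from measured pose to target; yaw = direction (deg) of tool y, mod 180"""
    s=state(); R=s["tool_rot"]; d=R.T@(np.array([x,y,z])-s["tcp_pos"])*1000
    r=0
    if yaw is not None:
        cur=np.degrees(np.arctan2(R[1,1],R[0,1])); r=-((yaw-cur+90)%180-90)
    print("go",np.round(d,1),"roll",round(r,1),"q6",np.round(s["q"][5],2),"tcp",np.round(s["tcp_pos"],4),"w",round(s["grip_width"],4))
E
python3 - <<'E'
from h import *
c=get_calibration("top"); s=512/800
pts=dict(heart=(288,229,.04),ring=(350,236,.055),jar=(257,287,.07),dome=(372,295,.04),med=(250,343,.028),square=(312,350,.04),finger=(366,350,.038),cup=(470,314,.064),bowl=(653,299,.048),b1=(442,255,.014),b2=(661,238,.014),b3=(674,327,.014),b4=(450,349,.014),s1=(240,202,.02),s2=(413,211,.02),s3=(402,388,.02),s4=(222,376,.02))
for k,(u,v,z) in pts.items(): print(k,np.round(p2w(c,[(u*s,v*s)],z)[0],3))
im=cv2.imread("pics/top0.png"); cv2.imwrite("pics/med.png",cv2.resize(im[185:240,105:180],(750,550),interpolation=cv2.INTER_CUBIC))
E
```

```text
heart [0.632 0.25  0.04 ]
ring [0.615 0.145 0.055]
jar [0.529 0.29  0.07 ]
dome [0.521 0.11  0.04 ]
med [0.444 0.309 0.028]
square [0.432 0.205 0.04 ]
finger [0.433 0.118 0.038]
cup [ 0.487 -0.046  0.064]
bowl [ 0.512 -0.344  0.048]
b1 [ 0.593 -0.004  0.014]
b2 [ 0.623 -0.377  0.014]
b3 [ 0.47  -0.39   0.014]
b4 [ 0.436 -0.016  0.014]
s1 [0.686 0.341 0.02 ]
s2 [0.667 0.044 0.02 ]
s3 [0.373 0.062 0.02 ]
s4 [0.39  0.357 0.02 ]
```

View pics/med.png

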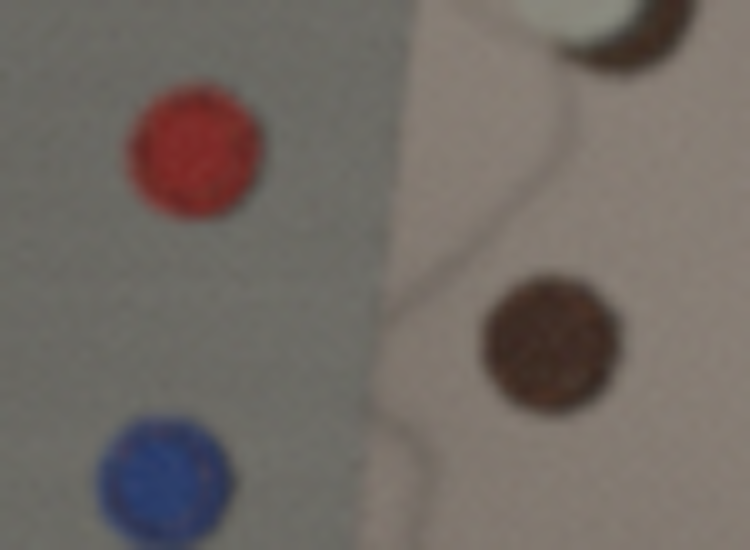

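The crop confirms it: the brown disc on the slab is the medallion, and the red and blue ones lie off the slab. I'm moving to a viewpoint over the board, then one over the slab.

Run:
```python
from h import *
go(.45,-.2,.36,90)
c=get_calibration("wrist");R=cv2.Rodrigues(c["rvec"])[0];o=-R.T@c["tvec"];s=state()
print("cam in tool",s["tool_rot"].T@(o-s["tcp_pos"]),"axes in tool\n",s["tool_rot"].T@R.T)
```

```text
go [ 382.9 -240.1 -114.9] roll 15.0 q6 1.44 tcp [ 0.1423 -0.5308  0.2447] w 0.0854
cam in tool [ 0.08063457 -0.00055104 -0.12841043] axes in tool
 [[-7.77228090e-04 -9.49777624e-01 -3.12924687e-01]
 [ 9.99999691e-01 -7.00563127e-04 -3.57429989e-04]
 [ 1.20255508e-04 -3.12924868e-01  9.49777875e-01]]
```

>>> play_rows --jaw '[1,1,1,1,1]' --pt "20 0 -40" --pt "50 -25 -75" --pt "85 -50 -90" --pt "125 -75 -100" --pt "165 -100 -115" --roll '[3,6,9,12,15]'

```text
time: 0.65
tcp_pos: [0.2765, -0.3904, 0.3604]
tool_rot: [[1.0, -0.003, -0.0], [-0.003, -1.0, 0.001], [-0.0, -0.001, -1.0]]
ft_force: [0.8, -1.3, -0.4]
grip_width: 0.0856
grip_force: 0.0
```

Run:
```python
from h import *
go(.45,-.2,.36,90)
```

```text
go [ 172.9 -190.9    0.5] roll -0.2 q6 2.04 tcp [ 0.2765 -0.3904  0.3604] w 0.0856
```

>>> play_rows --jaw '[1,1,1,1,1]' --pt "25 -25 0" --pt "55 -55 0" --pt "85 -90 0" --pt "115 -120 0" --pt "140 -150 0" --roll '[-8.5,-17,-25.5,-34,-42.5]'

```text
time: 1.15
tcp_pos: [0.417, -0.2404, 0.3601]
tool_rot: [[0.733, 0.68, 0.0], [0.68, -0.733, 0.0], [0.0, -0.0, -1.0]]
ft_force: [-0.8, -1.3, -0.5]
grip_width: 0.0853
grip_force: 0.0
```

Run:
```python
from h import *
go(.52,-.12,.36,0)
```

```text
go [157.4 -18.1   0.2] roll -47.1 q6 1.72 tcp [ 0.417  -0.2404  0.3601] w 0.0853
```

>>> play_rows --jaw '[1,1,1,1,1]' --pt "40 -5 0" --pt "80 -10 0" --pt "120 -14 0" --pt "157 -18 0" --pt "157 -18 0" --roll '[-8.5,-17,-25.5,-34,-42.5]'

```text
time: 1.65
tcp_pos: [0.5215, -0.1194, 0.3596]
tool_rot: [[0.076, 0.997, 0.0], [0.997, -0.076, 0.001], [0.001, -0.0, -1.0]]
ft_force: [0.5, -0.6, -0.0]
grip_width: 0.0852
grip_force: 0.0
```

Run:
```python
from h import *
import json
c=get_calibration("wrist"); im=snapshot("wrist"); cv2.imwrite("pics/wb.png",im[:,:,::-1])
json.dump({k:np.array(v).tolist() for k,v in c.items()},open("cb.json","w"))
go(.52,.27,.36,0)
```

```text
go [ 3.896e+02 -2.910e+01 -2.000e-01] roll -4.2 q6 1.28 tcp [ 0.5204 -0.1207  0.3596] w 0.0852
```

View pics/wb.png

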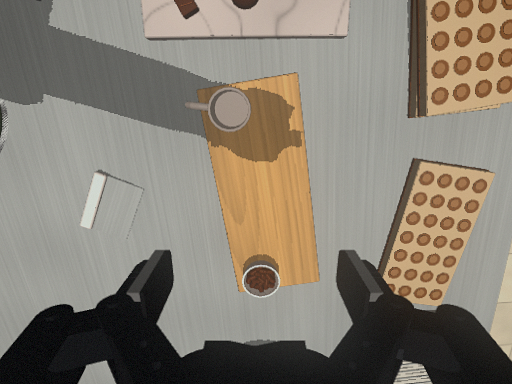

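The wrist view shows the board with corners (198,88), (298,72), (319,279) and (240,292). The cup rim is centred at (229,108) and the bowl rim at (261,281).

>>> play_rows --jaw '[1,1,1,1,1]' --pt "40 -3 0" --pt "85 -6 0" --pt "130 -9 0" --pt "175 -13 0" --pt "220 -16 0" --roll '[-1,-2,-3,-4,-4]'

```text
time: 2.2
tcp_pos: [0.5222, 0.099, 0.3602]
tool_rot: [[0.021, 1.0, -0.0], [1.0, -0.021, -0.0], [-0.0, -0.0, -1.0]]
ft_force: [0.4, -0.1, -0.7]
grip_width: 0.0854
grip_force: 0.0
```

>>> play_rows --jaw '[1,1,1,1,1]' --pt "40 0 0" --pt "80 0 0" --pt "120 0 0" --pt "155 0 0" --pt "170 0 0" --roll '[0,0,0,0,0]'

```text
time: 2.7
tcp_pos: [0.5252, 0.27, 0.3598]
tool_rot: [[0.018, 1.0, -0.001], [1.0, -0.018, 0.0], [0.0, -0.001, -1.0]]
ft_force: [0.4, -0.3, -0.5]
grip_width: 0.0855
grip_force: 0.0
```

Run:
```python
from h import *
import json
cb={k:np.array(v) for k,v in json.load(open("cb.json")).items()}
snapshot("wrist");snapshot("wrist")
c=get_calibration("wrist"); im=snapshot("wrist"); cv2.imwrite("pics/ws.png",im[:,:,::-1])
json.dump({k:np.array(v).tolist() for k,v in c.items()},open("cs.json","w"))
cor=p2w(cb,[(198,88),(298,72),(319,279),(240,292)],.014)
print(cor.round(4)); print("cup",p2w(cb,[(229,108)],.064).round(4),"bowl",p2w(cb,[(261,281)],.048).round(4)); go(.52,.27,.36,0)
# brown blobs
a=im.astype(int); m=((a.sum(2)<270)&(a[:,:,0]-a[:,:,2]>12)).astype(np.uint8)
m=cv2.morphologyEx(m,cv2.MORPH_OPEN,np.ones((3,3),np.uint8))
n,l,st,ce=cv2.connectedComponentsWithStats(m)
for i in range(1,n):
    if st[i,4]>150:
        pts=np.argwhere(l==i)[:,::-1]; W=p2w(c,pts,.035)[:,:2]
        print(i,ce[i].round(1),st[i],"W",W.mean(0).round(4),[np.round(v,3) for v in cv2.minAreaRect((W*1000).astype(np.float32))])
```

```text
[[ 4.415e-01 -1.070e-02  1.400e-02]
 [ 5.974e-01  5.000e-04  1.400e-02]
 [ 6.270e-01 -3.714e-01  1.400e-02]
 [ 4.722e-01 -3.893e-01  1.400e-02]]
cup [[ 0.491  -0.0437  0.064 ]] bowl [[ 0.5159 -0.3436  0.048 ]]
go [ 2.2 -5.6 -0.2] roll -1.0 q6 1.94 tcp [0.5255 0.2677 0.3598] w 0.0855
1 [419.9  68.2] [ 402    0   37  134 3033] W [0.7704 0.3917] [array([769.448, 390.609]), array([ 47.356, 187.445]), np.float64(6.143)]
5 [204.5 127.8] [194 117  23  23 415] W [0.4485 0.3128] [array([449.24 , 312.486]), array([33.872, 34.049]), np.float64(85.352)]
7 [319.6 161.5] [309 151  22  25 295] W [0.6294 0.2569] [array([630.069, 255.697]), array([39.563, 27.959]), np.float64(71.79)]
9 [200.4 192.9] [185 179  31  29 666] W [0.4341 0.2073] [array([433.907, 208.17 ]), array([43.781, 46.852]), np.float64(11.838)]
10 [403.3 223.4] [ 382  186   90  102 1355] W [0.7801 0.1439] [array([821.094, 114.267]), array([139.4  , 191.199]), np.float64(2.806)]
11 [203.3 239.7] [189 220  29  39 487] W [0.4327 0.121 ] [array([432.971, 120.919]), array([27.439, 72.968]), np.float64(21.001)]
12 [255.8 241.4] [244 230  24  24 459] W [0.5247 0.1163] [array([524.249, 115.907]), array([45.003, 40.624]), np.float64(89.043)]
13 [252.2 289.9] [214 286  78   9 250] W [0.5164 0.0154] [array([516.521,  15.34 ]), array([145.391,   7.221]), np.float64(4.911)]
```

View pics/ws.png

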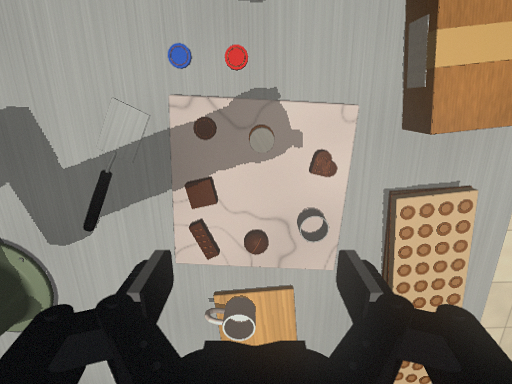

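The slab view shows the medallion (204,128), square (200,193), finger (203,240), dome (256,241) and heart (322,163). The jar (262,138) and ring (312,224) are among them. Positions agree with the top view to about 5 mm, so I'm hovering over the square.

```bash
cat >> h.py <<'E'
def near(x,y,h,zs=.02,fn=None,save=None):
    """brown blob nearest (x,y) in the wrist picture, centre at mid height"""
    c=get_calibration("wrist"); im=snapshot("wrist"); a=im.astype(int)
    if save: cv2.imwrite(save,im[:,:,::-1])
    m=((a.sum(2)<330)&(a[:,:,0]>1.25*a[:,:,2])).astype(np.uint8)
    m=cv2.morphologyEx(m,cv2.MORPH_OPEN,np.ones((3,3),np.uint8))
    n,l,st,ce=cv2.connectedComponentsWithStats(m)
    best=None
    for i in range(1,n):
        if st[i,4]<200: continue
        pts=np.argwhere(l==i)[:,::-1]; W=p2w(c,pts,zs+h/2)[:,:2]
        r=cv2.minAreaRect((W*1000).astype(np.float32)); d=np.hypot(*(np.array(r[0])/1000-[x,y]))
        if best is None or d<best[0]: best=(d,r,W.mean(0),st[i],cv2.convexHull(pts.astype(np.int32)))
    print("near: rect",np.round(best[1][0],1),np.round(best[1][1],1),"ang",round(best[1][2],1),"mean",best[2].round(4),"px",best[3],"dist",round(best[0],4))
    return best
E
python3 - <<'E'
from h import *
go(.433,.206,.18,12)
E
```

```text
go [-63.1 -91.3 180. ] roll -13.0 q6 1.94 tcp [0.5255 0.2677 0.3598] w 0.0855
```

>>> play_rows --jaw '[0.75,0.75,0.75,0.75,0.75]' --pt "-14 -20 40" --pt "-28 -41 80" --pt "-42 -62 120" --pt "-56 -82 160" --pt "-63 -91 180" --roll '[-5,-10,-13,-13,-13]'

```text
time: 3.35
tcp_pos: [0.4295, 0.203, 0.1773]
tool_rot: [[-0.204, 0.979, -0.005], [0.979, 0.204, -0.002], [-0.001, -0.006, -1.0]]
ft_force: [0.2, 0.1, 0.2]
grip_width: 0.064
grip_force: 0.0
```

Run:
```python
from h import *
snapshot("wrist");snapshot("wrist")
b=near(.433,.206,.02,save="pics/w1.png")
x,y=np.array(b[1][0])/1000; go(x,y,.038,(b[1][2]+45)%90-45)
```

```text
near: rect [435.5 206.3] [45.1 48.1] ang 11.5 mean [0.4353 0.2064] px [ 239  161   46   47 2086] dist 0.0025
go [  1.1   3.3 141.9] roll 0.3 q6 1.65 tcp [0.4327 0.2046 0.1799] w 0.0639
```

View pics/w1.png

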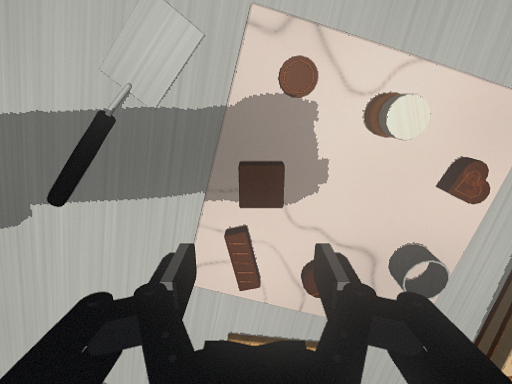

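The hover view shows the square at (262,185), centred under the jaws and aligned.

>>> play_rows --jaw '[0.75,0.75,0.75,0.75,0.75]' --pt "1 3 40" --pt "1 3 80" --pt "1 3 115" --pt "1 3 138" --pt "1 3 146" --roll '[0,0,0,0,0]'

```text
time: 4.0
tcp_pos: [0.4376, 0.2078, 0.0336]
tool_rot: [[-0.207, 0.978, 0.0], [0.978, 0.207, -0.0], [-0.0, -0.0, -1.0]]
ft_force: [-1.6, -0.2, 0.3]
grip_width: 0.0642
grip_force: 0.0
```

>>> play_rows --jaw '[0.7,0.55,0.45,0.4,0.4]' --pt "0 0 0" --pt "0 0 0" --pt "0 0 0" --pt "0 0 0" --pt "0 0 0" --roll '[0,0,0,0,0]' --newtons 25

```text
time: 4.5
tcp_pos: [0.4382, 0.2086, 0.036]
tool_rot: [[-0.208, 0.978, 0.004], [0.978, 0.208, 0.001], [0.0, 0.004, -1.0]]
ft_force: [-0.3, -0.1, 6.6]
grip_width: 0.0434
grip_force: 26.7
```

Run:
```python
from h import *
s=state(); print(s["grip_width"],s["grip_force"],s["ft_force"],s["tcp_pos"])
b=np.degrees(np.arctan2(.025,.299)) ; print(b)
go(.4953,-.1198,.14,b)
```

```text
0.04335394522451847 26.733514666557312 [-0.27350049 -0.13860622  6.63848635] [0.43816883 0.20855792 0.03604433]
4.77949991880534
go [-333.1  -11.9 -104. ] roll 7.2 q6 1.65 tcp [0.4382 0.2086 0.036 ] w 0.0434
```

>>> play_rows --jaw '[0.4,0.4,0.4,0.4,0.4]' --pt "0 0 -40" --pt "-30 -1 -75" --pt "-75 -3 -102" --pt "-120 -5 -106" --pt "-165 -6 -106" --roll '[0,0,0,0,0]'

```text
time: 5.0
tcp_pos: [0.4663, 0.044, 0.1428]
tool_rot: [[-0.209, 0.978, 0.005], [0.978, 0.209, -0.0], [-0.001, 0.005, -1.0]]
ft_force: [0.3, 0.6, -0.6]
grip_width: 0.0433
grip_force: 26.2
```

>>> play_rows --jaw '[0.4,0.4,0.4,0.4,0.4]' --pt "-45 -2 0" --pt "-90 -4 0" --pt "-130 -5 0" --pt "-160 -6 0" --pt "-168 -6 0" --roll '[2,4,6,7,7]'

```text
time: 5.5
tcp_pos: [0.4948, -0.1233, 0.1412]
tool_rot: [[-0.083, 0.997, 0.002], [0.997, 0.083, -0.002], [-0.002, 0.002, -1.0]]
ft_force: [0.1, 0.6, 0.6]
grip_width: 0.0433
grip_force: 26.1
```

Run:
```python
from h import *
snapshot("wrist");snapshot("wrist")
s=state(); print(s["grip_force"],s["ft_force"])
im=snapshot("wrist"); cv2.imwrite("pics/w2.png",im[:,:,::-1])
go(.4953,-.1198,.031,4.8)
```

```text
26.141476035118103 [-0.68661455  0.84189171 -0.77305631]
go [ -0.3   1.8 109.5] roll 0.2 q6 1.1 tcp [ 0.4935 -0.1198  0.1405] w 0.0433
```

View pics/w2.png

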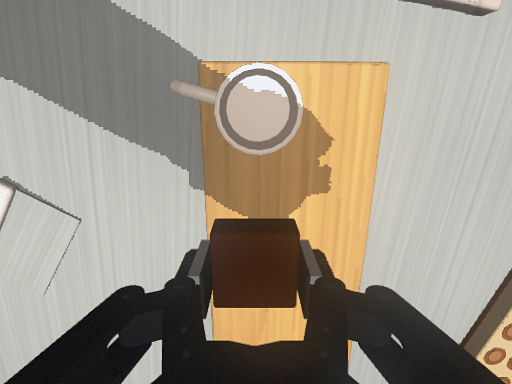

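The square is held level over the row, with the cup rim at (258,110). Placing it.

>>> play_rows --jaw '[0.4,0.4,0.4,0.4,0.4]' --pt "0 2 40" --pt "0 2 75" --pt "0 2 97" --pt "0 2 106" --pt "0 2 110" --roll '[0,0,0,0,0]'

```text
time: 6.15
tcp_pos: [0.4949, -0.1183, 0.0299]
tool_rot: [[-0.089, 0.996, -0.002], [0.996, 0.089, 0.001], [0.001, -0.002, -1.0]]
ft_force: [-9.4, 4.1, 25.7]
grip_width: 0.0434
grip_force: 29.3
```

>>> play_rows --jaw '[0.4,0.55,0.65,0.65,0.65]' --pt "0 0 0" --pt "0 0 0" --pt "0 0 0" --pt "0 0 0" --pt "0 0 -5" --roll '[0,0,0,0,0]'

```text
time: 6.65
tcp_pos: [0.4956, -0.1199, 0.0354]
tool_rot: [[-0.087, 0.996, -0.0], [0.996, 0.087, 0.0], [0.0, -0.0, -1.0]]
ft_force: [-0.6, -0.3, 0.2]
grip_width: 0.0555
grip_force: 0.0
```

>>> play_rows --jaw '[0.65,0.65,0.65,0.65,0.65]' --pt "0 0 -30" --pt "0 0 -70" --pt "0 0 -110" --pt "0 0 -140" --pt "0 0 -150" --roll '[0,0,0,0,0]'

```text
time: 7.15
tcp_pos: [0.4977, -0.1207, 0.1892]
tool_rot: [[-0.087, 0.996, 0.006], [0.996, 0.087, -0.002], [-0.003, 0.006, -1.0]]
ft_force: [1.0, -0.1, 0.2]
grip_width: 0.0557
grip_force: 0.0
```

Run:
```python
from h import *
snapshot("wrist");snapshot("wrist")
b=near(.495,-.12,.02,.014,save="pics/w3.png")
c=get_calibration("wrist"); im=snapshot("wrist"); g=cv2.medianBlur(cv2.cvtColor(im,cv2.COLOR_RGB2GRAY),3)
h=cv2.HoughCircles(g,cv2.HOUGH_GRADIENT,1,60,param1=120,param2=25,minRadius=20,maxRadius=50)
for u,v,r in (h[0] if h is not None else []): print(u,v,r,p2w(c,[(u,v)],.064).round(4))
go(.434,.120,.18,21)
```

```text
near: rect [486.2 -93.3] [ 79.6 104.8] ang 4.6 mean [ 0.4845 -0.1021] px [ 205  102   81  103 4697] dist 0.0281
255.5 109.5 32.5 [[ 0.4905 -0.0455  0.064 ]]
go [244.1 -40.    4.5] roll -16.0 q6 1.1 tcp [ 0.4952 -0.1197  0.1843] w 0.0555
```

View pics/w3.png

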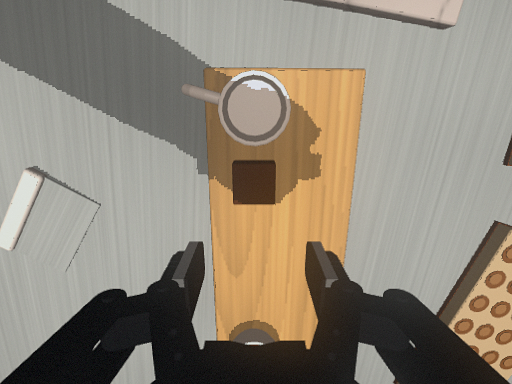

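The square stands on the board at (254,182), parallel and beside the cup. Next is the finger bar.

>>> play_rows --jaw '[0.5,0.5,0.5,0.5,0.5]' --pt "45 -7 4" --pt "93 -15 4" --pt "140 -23 4" --pt "188 -31 4" --pt "228 -37 4" --roll '[-4,-8,-12,-16,-16]'

```text
time: 7.85
tcp_pos: [0.4366, 0.1058, 0.1793]
tool_rot: [[-0.36, 0.933, -0.004], [0.933, 0.36, 0.0], [0.002, -0.004, -1.0]]
ft_force: [0.9, 0.6, 0.4]
grip_width: 0.0424
grip_force: 0.0
```

>>> play_rows --jaw '[0.5,0.5,0.5,0.5,0.5]' --pt "8 0 0" --pt "16 0 0" --pt "16 0 0" --pt "16 0 0" --pt "16 0 0" --roll '[0,0,0,0,0]'

```text
time: 8.35
tcp_pos: [0.4337, 0.1178, 0.1811]
tool_rot: [[-0.356, 0.934, -0.0], [0.934, 0.356, -0.0], [-0.0, -0.0, -1.0]]
ft_force: [-0.3, -1.0, 0.4]
grip_width: 0.0425
grip_force: 0.0
```

Run:
```python
from h import *
snapshot("wrist")
b=near(.434,.120,.018,save="pics/w4.png")
r=b[1]; x,y=np.array(r[0])/1000; a=r[2] if r[1][0]<r[1][1] else r[2]+90
go(x,y,.036,a)
```

```text
near: rect [433.9 118.5] [24.8 73.5] ang 24.6 mean [0.4331 0.1199] px [ 240  148   28   71 1683] dist 0.0015
go [  0.4   0.4 145.2] roll -3.7 q6 1.31 tcp [0.4337 0.118  0.1812] w 0.0428
```

>>> play_rows --jaw '[0.5,0.5,0.5,0.5,0.5]' --pt "0 0 40" --pt "0 0 80" --pt "0 0 115" --pt "0 0 137" --pt "0 0 144" --roll '[-2,-4,-4,-4,-4]'

```text
time: 8.95
tcp_pos: [0.4318, 0.1181, 0.0352]
tool_rot: [[-0.422, 0.907, -0.004], [0.907, 0.422, -0.0], [0.001, -0.004, -1.0]]
ft_force: [-0.2, -0.4, -1.0]
grip_width: 0.0432
grip_force: 0.0
```

>>> play_rows --jaw '[0.4,0.3,0.2,0.2,0.2]' --pt "0 0 0" --pt "0 0 0" --pt "0 0 0" --pt "0 0 0" --pt "0 0 0" --roll '[0,0,0,0,0]'

```text
time: 9.45
tcp_pos: [0.4344, 0.119, 0.0384]
tool_rot: [[-0.423, 0.906, 0.002], [0.906, 0.423, 0.0], [-0.001, 0.002, -1.0]]
ft_force: [-1.0, -1.0, 7.9]
grip_width: 0.0233
grip_force: 25.9
```

Run:
```python
from h import *
s=state(); print(s["ft_force"])
go(.5725,-.192,.14,4.8)
```

```text
[-0.95184822 -0.97637397  7.86476229]
go [-340.3   -6.1 -101.3] roll 20.2 q6 1.24 tcp [0.4344 0.119  0.0384] w 0.0233
```

>>> play_rows --jaw '[0.2,0.2,0.2,0.2,0.2]' --pt "0 0 -40" --pt "-30 0 -75" --pt "-75 -1 -100" --pt "-122 -2 -103" --pt "-170 -3 -103" --roll '[0,0,0,0,0]'

```text
time: 9.95
tcp_pos: [0.5041, -0.0381, 0.1424]
tool_rot: [[-0.424, 0.906, 0.004], [0.906, 0.424, -0.001], [-0.002, 0.003, -1.0]]
ft_force: [1.1, 0.9, 0.1]
grip_width: 0.0233
grip_force: 25.0
```

>>> play_rows --jaw '[0.2,0.2,0.2,0.2,0.2]' --pt "-45 -1 0" --pt "-90 -2 0" --pt "-130 -3 0" --pt "-160 -3 0" --pt "-170 -3 0" --roll '[5,10,15,20,20]'

```text
time: 10.45
tcp_pos: [0.5727, -0.1948, 0.1404]
tool_rot: [[-0.084, 0.996, 0.001], [0.996, 0.084, -0.001], [-0.001, 0.001, -1.0]]
ft_force: [0.3, -0.6, 0.3]
grip_width: 0.0234
grip_force: 25.0
```

Run:
```python
from h import *
snapshot("wrist");snapshot("wrist")
go(.5725,-.192,.034,4.8)
```

```text
go [  0.7   0.8 106.1] roll 0.2 q6 1.04 tcp [ 0.5717 -0.1928  0.1401] w 0.0233
```

>>> play_rows --jaw '[0.2,0.2,0.2,0.2,0.2]' --pt "1 1 40" --pt "1 1 75" --pt "1 1 96" --pt "1 1 103" --pt "1 1 106" --roll '[0,0,0,0,0]'

```text
time: 11.05
tcp_pos: [0.5717, -0.1892, 0.0339]
tool_rot: [[-0.089, 0.996, -0.001], [0.996, 0.089, 0.001], [0.001, -0.001, -1.0]]
ft_force: [-0.0, 0.8, 0.0]
grip_width: 0.0233
grip_force: 25.0
```

>>> play_rows --jaw '[0.2,0.3,0.42,0.42,0.42]' --pt "0 0 0" --pt "0 0 0" --pt "0 0 0" --pt "0 0 0" --pt "0 0 -5" --roll '[0,0,0,0,0]'

```text
time: 11.55
tcp_pos: [0.5722, -0.1907, 0.0394]
tool_rot: [[-0.087, 0.996, -0.0], [0.996, 0.087, 0.0], [0.0, -0.0, -1.0]]
ft_force: [-0.3, 0.3, -0.5]
grip_width: 0.0359
grip_force: 0.0
```

>>> play_rows --jaw '[0.42,0.42,0.42,0.42,0.42]' --pt "0 0 -30" --pt "0 0 -70" --pt "0 0 -110" --pt "0 0 -140" --pt "0 0 -150" --roll '[0,0,0,0,0]'

```text
time: 12.05
tcp_pos: [0.5744, -0.1917, 0.1937]
tool_rot: [[-0.087, 0.996, 0.006], [0.996, 0.087, -0.003], [-0.003, 0.006, -1.0]]
ft_force: [-0.1, 0.4, -0.1]
grip_width: 0.0357
grip_force: 0.0
```

Run:
```python
from h import *
snapshot("wrist");snapshot("wrist")
near(.5725,-.192,.018,.014)
go(.5225,.1135,.18,0)
```

```text
near: rect [ 568.7 -159.4] [ 27.3 134.3] ang 7.0 mean [ 0.5693 -0.1595] px [ 237   82   29  130 2940] dist 0.0328
go [307.5 -23.3   9.2] roll 5.0 q6 1.04 tcp [ 0.5725 -0.1908  0.1893] w 0.0356
```

>>> play_rows --jaw '[0.68,0.68,0.68,0.68,0.68]' --pt "40 -3 4" --pt "88 -6 9" --pt "136 -10 9" --pt "184 -14 9" --pt "232 -18 9" --roll '[0,0,0,0,0]'

```text
time: 12.7
tcp_pos: [0.5322, 0.0405, 0.1779]
tool_rot: [[-0.087, 0.996, -0.004], [0.996, 0.087, 0.0], [0.001, -0.004, -1.0]]
ft_force: [-0.4, 1.1, 0.0]
grip_width: 0.0579
grip_force: 0.0
```

>>> play_rows --jaw '[0.68,0.68,0.68,0.68,0.68]' --pt "35 -3 0" --pt "65 -5 0" --pt "75 -5 0" --pt "75 -5 0" --pt "75 -5 0" --roll '[0,0,0,0,0]'

```text
time: 13.2
tcp_pos: [0.5225, 0.1123, 0.1792]
tool_rot: [[-0.087, 0.996, -0.002], [0.996, 0.087, -0.001], [-0.001, -0.002, -1.0]]
ft_force: [-0.7, -0.5, 0.4]
grip_width: 0.0582
grip_force: 0.0
```

Run:
```python
from h import *
snapshot("wrist")
b=near(.5225,.1135,.018)
r=b[1]; x,y=np.array(r[0])/1000
go(x,y,.036)
```

```text
near: rect [525.2 112.3] [42.8 44.2] ang 4.9 mean [0.5249 0.1122] px [ 236  164   43   43 1460] dist 0.003
go [  0.3   2.5 143.7] roll 0 q6 1.56 tcp [0.5229 0.1118 0.1797] w 0.0578
```

>>> play_rows --jaw '[0.68,0.68,0.68,0.68,0.68]' --pt "0 2 40" --pt "0 2 80" --pt "0 2 115" --pt "0 2 137" --pt "0 2 143" --roll '[0,0,0,0,0]'

```text
time: 13.8
tcp_pos: [0.5229, 0.1118, 0.0346]
tool_rot: [[-0.085, 0.996, -0.005], [0.996, 0.085, -0.001], [-0.0, -0.005, -1.0]]
ft_force: [-1.4, -1.1, 0.1]
grip_width: 0.0582
grip_force: 0.0
```

>>> play_rows --jaw '[0.6,0.5,0.4,0.4,0.4]' --pt "0 0 0" --pt "0 0 0" --pt "0 0 0" --pt "0 0 0" --pt "0 0 0" --roll '[0,0,0,0,0]'

```text
time: 14.3
tcp_pos: [0.5255, 0.1134, 0.0382]
tool_rot: [[-0.087, 0.996, 0.002], [0.996, 0.087, 0.0], [-0.0, 0.002, -1.0]]
ft_force: [0.0, -0.4, 2.5]
grip_width: 0.0422
grip_force: 25.7
```

Run:
```python
from h import *
go(.5078,-.2693,.14,4.8)
```

```text
go [-379.7  -50.9 -101.9] roll 0.2 q6 1.56 tcp [0.5255 0.1134 0.0382] w 0.0422
```

>>> play_rows --jaw '[0.4,0.4,0.4,0.4,0.4]' --pt "0 0 -40" --pt "-30 -4 -75" --pt "-75 -10 -100" --pt "-122 -16 -103" --pt "-170 -23 -103" --roll '[0,0,0,0,0]'

```text
time: 14.8
tcp_pos: [0.5178, -0.0597, 0.1424]
tool_rot: [[-0.089, 0.996, 0.004], [0.996, 0.089, -0.001], [-0.001, 0.004, -1.0]]
ft_force: [0.5, -0.8, -0.4]
grip_width: 0.0421
grip_force: 25.8
```

>>> play_rows --jaw '[0.4,0.4,0.4,0.4,0.4]' --pt "-47 -6 0" --pt "-95 -12 0" --pt "-143 -19 0" --pt "-185 -25 0" --pt "-210 -28 0" --roll '[0,0,0,0,0]'

```text
time: 15.3
tcp_pos: [0.5069, -0.2732, 0.1408]
tool_rot: [[-0.084, 0.996, 0.001], [0.996, 0.084, -0.002], [-0.002, 0.001, -1.0]]
ft_force: [0.1, 0.4, 0.1]
grip_width: 0.0422
grip_force: 25.8
```

Run:
```python
from h import *
snapshot("wrist");snapshot("wrist"); print(state()["grip_force"])
go(.5078,-.2693,.0335,4.8)
```

```text
25.798986304434948
go [  4.4   0.9 107.2] roll -0.1 q6 0.87 tcp [ 0.5072 -0.2735  0.1407] w 0.0423
```

>>> play_rows --jaw '[0.4,0.4,0.4,0.4,0.4]' --pt "4 1 40" --pt "4 1 75" --pt "4 1 96" --pt "4 1 103" --pt "4 1 107" --roll '[0,0,0,0,0]'

```text
time: 15.9
tcp_pos: [0.5077, -0.2648, 0.033]
tool_rot: [[-0.088, 0.996, -0.001], [0.996, 0.088, 0.001], [0.001, -0.001, -1.0]]
ft_force: [0.1, 0.0, -1.0]
grip_width: 0.0422
grip_force: 25.8
```

>>> play_rows --jaw '[0.4,0.52,0.65,0.65,0.65]' --pt "0 0 0" --pt "0 0 0" --pt "0 0 0" --pt "0 0 0" --pt "0 0 -5" --roll '[0,0,0,0,0]'

```text
time: 16.4
tcp_pos: [0.5076, -0.2655, 0.0384]
tool_rot: [[-0.087, 0.996, -0.0], [0.996, 0.087, 0.0], [0.0, -0.0, -1.0]]
ft_force: [0.7, 0.2, -0.9]
grip_width: 0.0555
grip_force: 0.0
```

>>> play_rows --jaw '[0.65,0.65,0.65,0.65,0.65]' --pt "0 0 -30" --pt "0 0 -70" --pt "0 0 -110" --pt "0 0 -140" --pt "0 0 -150" --roll '[0,0,0,0,0]'

```text
time: 16.9
tcp_pos: [0.5095, -0.2668, 0.1925]
tool_rot: [[-0.087, 0.996, 0.005], [0.996, 0.087, -0.004], [-0.004, 0.005, -1.0]]
ft_force: [0.2, -0.4, 0.8]
grip_width: 0.0554
grip_force: 0.0
```

Run:
```python
from h import *
snapshot("wrist");snapshot("wrist")
im=snapshot("wrist"); cv2.imwrite("pics/w5.png",im[:,:,::-1])
go(.631,.253,.19)
```

```text
go [506.  167.9  -1.8] roll 0 q6 0.87 tcp [ 0.5077 -0.2657  0.1883] w 0.0557
```

View pics/w5.png

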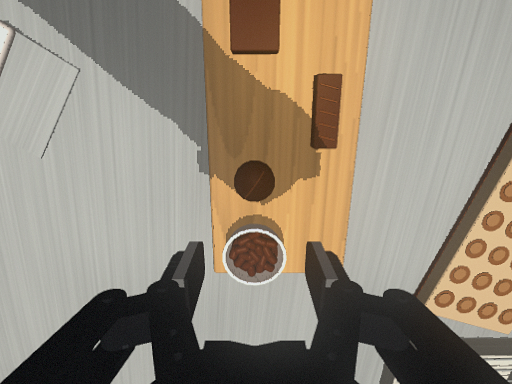

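The board view shows the dome (254,181) beside the bowl (254,255), the finger (326,112) and the square (255,25) in place. Next is the heart.

>>> play_rows --jaw '[0.75,0.75,0.75,0.75,0.75]' --pt "45 15 0" --pt "90 30 0" --pt "135 45 0" --pt "180 60 0" --pt "225 75 0" --roll '[0,0,0,0,0]'

```text
time: 17.55
tcp_pos: [0.5616, -0.033, 0.1859]
tool_rot: [[-0.087, 0.996, -0.004], [0.996, 0.087, 0.001], [0.001, -0.004, -1.0]]
ft_force: [2.1, 0.6, -0.4]
grip_width: 0.0638
grip_force: 0.0
```

>>> play_rows --jaw '[0.75,0.75,0.75,0.75,0.75]' --pt "45 15 0" --pt "90 30 0" --pt "135 45 0" --pt "180 60 0" --pt "225 75 0" --roll '[0,0,0,0,0]'

```text
time: 18.05
tcp_pos: [0.6168, 0.1974, 0.1855]
tool_rot: [[-0.087, 0.996, -0.004], [0.996, 0.087, -0.001], [-0.001, -0.004, -1.0]]
ft_force: [-0.1, 0.0, 0.6]
grip_width: 0.0642
grip_force: 0.0
```

>>> play_rows --jaw '[0.75,0.75,0.75,0.75,0.75]' --pt "40 12 0" --pt "56 18 0" --pt "56 18 0" --pt "56 18 0" --pt "56 18 0" --roll '[8.5,17,25.5,34,42.5]'

```text
time: 18.55
tcp_pos: [0.6295, 0.2531, 0.1849]
tool_rot: [[0.613, 0.79, -0.005], [0.79, -0.613, -0.001], [-0.004, -0.003, -1.0]]
ft_force: [0.0, -0.2, 0.7]
grip_width: 0.0639
grip_force: 0.0
```

>>> play_rows --jaw '[0.75,0.75,0.75,0.75,0.75]' --pt "0 0 0" --pt "0 0 0" --pt "0 0 0" --pt "0 0 0" --pt "0 0 0" --roll '[6,10.5,10.5,10.5,10.5]'

```text
time: 19.05
tcp_pos: [0.6306, 0.2529, 0.1872]
tool_rot: [[0.742, 0.67, -0.002], [0.67, -0.742, -0.0], [-0.002, -0.001, -1.0]]
ft_force: [-0.4, 1.0, 0.7]
grip_width: 0.0643
grip_force: 0.0
```

Run:
```python
from h import *
snapshot("wrist")
b=near(.631,.253,.02,save="pics/w6.png")
c=get_calibration("wrist"); P=p2w(c,b[4].reshape(-1,2),.03)[:,:2]; m=P.mean(0)
t=P[np.argmax(np.hypot(*(P-b[2]).T))]; print("far pt",t.round(4))
im=cv2.imread("pics/w6.png"); u,v,w,h=b[3][:4]; print(u,v)
cv2.imwrite("pics/w6c.png",cv2.resize(im[v-20:v+h+20,u-20:u+w+20],None,fx=5,fy=5,interpolation=cv2.INTER_CUBIC))
go(.631,.253,.037,-48)
```

```text
near: rect [637.7 253.3] [43.7 42.3] ang 76.1 mean [0.635  0.2514] px [ 238  162   45   43 1306] dist 0.0067
far pt [0.6127 0.2394]
238 162
go [2.000e-01 1.000e-01 1.508e+02] roll 0.0 q6 2.68 tcp [0.6309 0.253  0.1878] w 0.064
```

View pics/w6c.png

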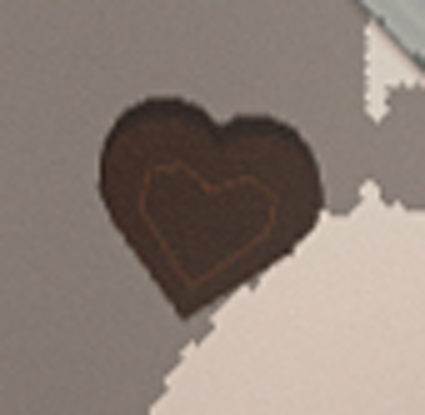

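The crop shows the heart with its point at picture (255,206) and its notch at (262,168). Its x axis leans about 10° clockwise of tool x.

Run:
```python
from h import *
c=get_calibration("wrist")
t=p2w(c,[(255,205.6)],.04)[0]; n=p2w(c,[(261.8,168)],.02)[0]
d=n-t; a=np.arctan2(d[1],d[0]); print(t,n,np.degrees(a),np.linalg.norm(d[:2]))
e=np.array([np.cos(a),np.sin(a)]); o=t[:2]+.019*e; g=t[:2]+.028*e; print("origin",o,"grasp",g)
go(*g,.037,np.degrees(a)-90)
```

```text
[0.61550007 0.23909698 0.04      ] [0.64623145 0.25710483 0.02      ] 30.369275103144805 0.035618827662208564
origin [0.63189298 0.24870283] grasp [0.63965804 0.25325298]
go [  6.8   5.8 150.8] roll 11.7 q6 2.68 tcp [0.6309 0.253  0.1878] w 0.064
```

>>> play_rows --jaw '[0.75,0.75,0.75,0.75,0.75]' --pt "7 6 40" --pt "7 6 80" --pt "7 6 120" --pt "7 6 144" --pt "7 6 151" --roll '[6,11.5,11.5,11.5,11.5]'

```text
time: 19.65
tcp_pos: [0.6377, 0.2526, 0.0336]
tool_rot: [[0.861, 0.508, -0.006], [0.508, -0.861, -0.002], [-0.006, -0.002, -1.0]]
ft_force: [-1.0, 0.7, 0.3]
grip_width: 0.0638
grip_force: 0.0
```

>>> play_rows --jaw '[0.7,0.55,0.4,0.4,0.4]' --pt "0 0 0" --pt "0 0 0" --pt "0 0 0" --pt "0 0 0" --pt "0 0 0" --roll '[0,0,0,0,0]'

```text
time: 20.15
tcp_pos: [0.6417, 0.2537, 0.0394]
tool_rot: [[0.862, 0.508, 0.004], [0.508, -0.862, 0.001], [0.004, 0.001, -1.0]]
ft_force: [-0.4, 0.7, 6.8]
grip_width: 0.0446
grip_force: 26.0
```

Run:
```python
from h import *
# heart centre sits 9 mm on the tool -x side of the TCP; final tool x = 94.8 deg
a=np.radians(94.8); go(.5015+.008*np.cos(a),-.1925+.008*np.sin(a),.15,4.8); print(state()["ft_force"])
```

```text
go [-343.5  306.2 -111.5] roll -64.3 q6 2.88 tcp [0.6417 0.2537 0.0394] w 0.0446
[-0.38428591  0.71556572  6.75961543]
```

>>> play_rows --jaw '[0.4,0.4,0.4,0.4,0.4]' --pt "0 0 -40" --pt "0 0 -85" --pt "-15 13 -112" --pt "-48 43 -112" --pt "-84 75 -112" --roll '[0,0,0,0,0]'

```text
time: 20.65
tcp_pos: [0.6067, 0.146, 0.1511]
tool_rot: [[0.86, 0.51, 0.004], [0.51, -0.86, 0.0], [0.004, 0.002, -1.0]]
ft_force: [0.3, -1.1, -1.0]
grip_width: 0.0446
grip_force: 25.9
```

>>> play_rows --jaw '[0.4,0.4,0.4,0.4,0.4]' --pt "-36 32 0" --pt "-72 64 0" --pt "-107 96 0" --pt "-143 128 0" --pt "-179 160 0" --roll '[0,0,0,0,0]'

```text
time: 21.15
tcp_pos: [0.5322, -0.0843, 0.1498]
tool_rot: [[0.861, 0.508, 0.001], [0.508, -0.861, -0.0], [0.001, 0.001, -1.0]]
ft_force: [1.8, -0.7, -0.3]
grip_width: 0.0445
grip_force: 25.9
```

>>> play_rows --jaw '[0.4,0.4,0.4,0.4,0.4]' --pt "-33 30 0" --pt "-64 57 0" --pt "-80 71 0" --pt "-80 71 0" --pt "-80 71 0" --roll '[-8.5,-17,-25.5,-34,-42.5]'

```text
time: 21.65
tcp_pos: [0.4996, -0.1856, 0.1497]
tool_rot: [[0.297, 0.955, 0.001], [0.955, -0.297, -0.0], [-0.0, 0.001, -1.0]]
ft_force: [-0.4, 0.5, 0.2]
grip_width: 0.0449
grip_force: 25.9
```

>>> play_rows --jaw '[0.4,0.4,0.4,0.4,0.4]' --pt "0 0 0" --pt "0 0 0" --pt "0 0 0" --pt "0 0 0" --pt "0 0 0" --roll '[-8,-16,-22,-22,-22]'

```text
time: 22.15
tcp_pos: [0.5, -0.1844, 0.1495]
tool_rot: [[-0.076, 0.997, 0.0], [0.997, 0.076, -0.0], [-0.0, 0.0, -1.0]]
ft_force: [0.1, 0.1, -0.4]
grip_width: 0.0445
grip_force: 25.9
```

Run:
```python
from h import *
im=snapshot("wrist"); cv2.imwrite("pics/w7.png",im[:,:,::-1])
a=np.radians(94.8); go(.5015+.008*np.cos(a),-.1925+.008*np.sin(a),.0345,4.8)
```

```text
go [-1.00e-01  8.00e-01  1.15e+02] roll -0.4 q6 1.0 tcp [ 0.5    -0.1844  0.1495] w 0.0446
```

View pics/w7.png

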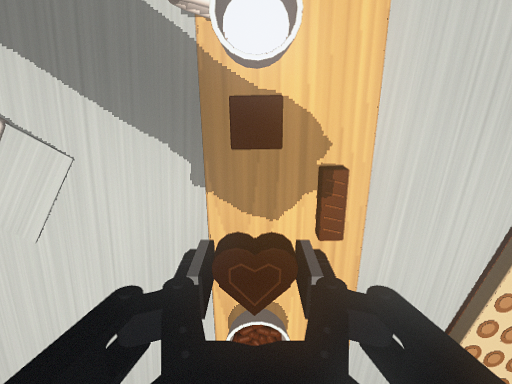

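The heart is held level at (255,270), lobes towards the square, which sits at (256,122). The finger is at (332,203). Placing it.

>>> play_rows --jaw '[0.4,0.4,0.4,0.4,0.4]' --pt "0 1 40" --pt "0 1 80" --pt "0 1 104" --pt "0 1 112" --pt "0 1 115" --roll '[0,0,0,0,0]'

```text
time: 22.7
tcp_pos: [0.5006, -0.1841, 0.0337]
tool_rot: [[-0.077, 0.997, -0.001], [0.997, 0.077, 0.001], [0.001, -0.001, -1.0]]
ft_force: [0.7, -0.4, 0.1]
grip_width: 0.0443
grip_force: 25.9
```

>>> play_rows --jaw '[0.4,0.52,0.65,0.65,0.65]' --pt "0 0 0" --pt "0 0 0" --pt "0 0 0" --pt "0 0 0" --pt "0 0 -5" --roll '[0,0,0,0,0]'

```text
time: 23.2
tcp_pos: [0.5009, -0.1843, 0.0395]
tool_rot: [[-0.078, 0.997, -0.0], [0.997, 0.078, 0.0], [0.0, -0.0, -1.0]]
ft_force: [0.0, 0.1, -0.6]
grip_width: 0.0554
grip_force: 0.0
```

>>> play_rows --jaw '[0.65,0.65,0.65,0.65,0.65]' --pt "0 0 -30" --pt "0 0 -70" --pt "0 0 -110" --pt "0 0 -140" --pt "0 0 -150" --roll '[0,0,0,0,0]'

```text
time: 23.7
tcp_pos: [0.5028, -0.1853, 0.1934]
tool_rot: [[-0.078, 0.997, 0.006], [0.997, 0.078, -0.003], [-0.003, 0.005, -1.0]]
ft_force: [0.7, 0.2, -0.3]
grip_width: 0.0551
grip_force: 0.0
```

Run:
```python
from h import *
snapshot("wrist");snapshot("wrist")
near(.5015,-.195,.02,.014)
go(.4455,.309,.19)
```

```text
near: rect [ 485.7 -140.8] [ 70.9 154.8] ang 5.8 mean [ 0.4852 -0.14  ] px [ 204   56   73  154 6979] dist 0.0564
go [496.2 -16.8  -0.9] roll 0 q6 1.0 tcp [ 0.5011 -0.1844  0.1894] w 0.0556
```

>>> play_rows --jaw '[0.58,0.58,0.58,0.58,0.58]' --pt "47 -2 0" --pt "94 -3 0" --pt "141 -5 0" --pt "188 -6 0" --pt "235 -8 0" --roll '[0,0,0,0,0]'

```text
time: 24.35
tcp_pos: [0.4729, 0.051, 0.1873]
tool_rot: [[-0.078, 0.997, -0.003], [0.997, 0.078, 0.0], [0.001, -0.003, -1.0]]
ft_force: [1.1, 0.4, -0.4]
grip_width: 0.0496
grip_force: 0.0
```

>>> play_rows --jaw '[0.58,0.58,0.58,0.58,0.58]' --pt "47 -2 0" --pt "94 -3 0" --pt "141 -5 0" --pt "188 -6 0" --pt "235 -8 0" --roll '[0,0,0,0,0]'

```text
time: 24.85
tcp_pos: [0.4466, 0.2843, 0.1871]
tool_rot: [[-0.078, 0.997, -0.003], [0.997, 0.078, -0.002], [-0.001, -0.003, -1.0]]
ft_force: [1.1, -0.1, -0.1]
grip_width: 0.0499
grip_force: 0.0
```

>>> play_rows --jaw '[0.58,0.58,0.58,0.58,0.58]' --pt "20 -1 20" --pt "26 -1 40" --pt "26 -1 40" --pt "26 -1 40" --pt "26 -1 40" --roll '[0,0,0,0,0]'

```text
time: 25.35
tcp_pos: [0.4455, 0.3082, 0.1494]
tool_rot: [[-0.077, 0.997, -0.0], [0.997, 0.077, -0.0], [-0.0, -0.0, -1.0]]
ft_force: [0.5, -0.6, 0.7]
grip_width: 0.0492
grip_force: 0.0
```

Run:
```python
from h import *
snapshot("wrist")
b=near(.4455,.309,.008)
x,y=np.array(b[1][0])/1000; go(x,y,.038)
```

```text
near: rect [447.3 311.5] [35.4 35.9] ang 4.4 mean [0.4469 0.3116] px [ 237  171   39   38 1166] dist 0.003
go [  3.    1.4 112. ] roll 0 q6 1.96 tcp [0.446  0.3083 0.15  ] w 0.0492
```

>>> play_rows --jaw '[0.58,0.58,0.58,0.58,0.58]' --pt "3 1 35" --pt "3 1 70" --pt "3 1 95" --pt "3 1 107" --pt "3 1 112" --roll '[0,0,0,0,0]'

```text
time: 25.95
tcp_pos: [0.446, 0.3114, 0.0368]
tool_rot: [[-0.077, 0.997, -0.001], [0.997, 0.077, -0.0], [-0.0, -0.001, -1.0]]
ft_force: [0.2, 1.0, 0.4]
grip_width: 0.0499
grip_force: 0.0
```

>>> play_rows --jaw '[0.5,0.4,0.3,0.3,0.3]' --pt "0 0 0" --pt "0 0 0" --pt "0 0 0" --pt "0 0 0" --pt "0 0 0" --roll '[0,0,0,0,0]' --newtons 20

```text
time: 26.45
tcp_pos: [0.4471, 0.3124, 0.0385]
tool_rot: [[-0.078, 0.997, 0.002], [0.997, 0.078, 0.001], [0.001, 0.002, -1.0]]
ft_force: [-0.0, -0.6, 7.1]
grip_width: 0.0341
grip_force: 20.6
```

Run:
```python
from h import *
print(state()["ft_force"]); go(.4953,-.1200,.15,4.8)
```

```text
[-0.00917924 -0.61043151  7.09296396]
go [-434.7   14.5 -111.8] roll -0.3 q6 1.97 tcp [0.4471 0.3124 0.0385] w 0.0341
```

>>> play_rows --jaw '[0.3,0.3,0.3,0.3,0.3]' --pt "0 0 -40" --pt "-20 1 -80" --pt "-60 2 -110" --pt "-107 3 -112" --pt "-154 5 -112" --roll '[0,0,0,0,0]'

```text
time: 26.95
tcp_pos: [0.4639, 0.1578, 0.151]
tool_rot: [[-0.08, 0.997, 0.004], [0.997, 0.08, 0.001], [0.0, 0.004, -1.0]]
ft_force: [-0.1, 0.4, 0.6]
grip_width: 0.0338
grip_force: 20.0
```

>>> play_rows --jaw '[0.3,0.3,0.3,0.3,0.3]' --pt "-47 2 0" --pt "-94 3 0" --pt "-141 5 0" --pt "-188 6 0" --pt "-235 8 0" --roll '[0,0,0,0,0]'

```text
time: 27.45
tcp_pos: [0.4892, -0.0767, 0.1496]
tool_rot: [[-0.078, 0.997, 0.0], [0.997, 0.078, 0.0], [0.0, 0.0, -1.0]]
ft_force: [1.0, 0.3, -0.3]
grip_width: 0.034
grip_force: 20.0
```

Run:
```python
from h import *
snapshot("wrist");snapshot("wrist")
c=get_calibration("wrist"); im=snapshot("wrist"); cv2.imwrite("pics/w8.png",im[:,:,::-1])
go(.4953,-.1200,.15,4.8); go(.4953,-.12,.054,4.8)
```

```text
go [-42.8   2.4  -0.5] roll -0.6 q6 1.19 tcp [ 0.4898 -0.0775  0.1495] w 0.0339
go [-42.8   2.3  95.5] roll -0.6 q6 1.19 tcp [ 0.4898 -0.0775  0.1495] w 0.0339
```

View pics/w8.png

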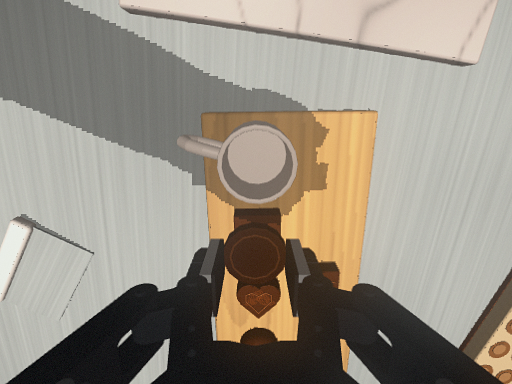

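The medallion is held level at (255,255). It and the square (at (254,182) in the earlier view) both check out centred on the TCP to about 1 mm. Placing it on the square.

>>> play_rows --jaw '[0.3,0.3,0.3,0.3,0.3]' --pt "-25 1 0" --pt "-43 2 0" --pt "-43 2 30" --pt "-43 2 55" --pt "-43 2 65" --roll '[0,0,0,0,0]'

```text
time: 28.1
tcp_pos: [0.493, -0.1156, 0.0823]
tool_rot: [[-0.08, 0.997, -0.004], [0.997, 0.08, 0.002], [0.002, -0.004, -1.0]]
ft_force: [-0.3, 0.4, 0.1]
grip_width: 0.0341
grip_force: 20.0
```

Run:
```python
from h import *
snapshot("wrist");snapshot("wrist"); go(.4955,-.12,.0538,4.8)
```

```text
go [-4.2  1.8 29.3] roll -0.2 q6 1.11 tcp [ 0.4934 -0.116   0.0831] w 0.0339
```

>>> play_rows --jaw '[0.3,0.3,0.3,0.3,0.3]' --pt "-4 2 8" --pt "-4 2 16" --pt "-4 2 23" --pt "-4 2 27" --pt "-4 2 29" --roll '[0,0,0,0,0]'

```text
time: 28.7
tcp_pos: [0.4968, -0.1214, 0.0548]
tool_rot: [[-0.078, 0.997, -0.001], [0.997, 0.078, 0.0], [0.0, -0.001, -1.0]]
ft_force: [-0.4, -0.4, 0.2]
grip_width: 0.0342
grip_force: 20.0
```

>>> play_rows --jaw '[0.3,0.38,0.46,0.54,0.54]' --pt "0 0 0" --pt "0 0 0" --pt "0 0 0" --pt "0 0 0" --pt "0 0 -4" --roll '[0,0,0,0,0]'

```text
time: 29.2
tcp_pos: [0.4968, -0.1213, 0.0592]
tool_rot: [[-0.078, 0.997, -0.001], [0.997, 0.078, 0.0], [0.0, -0.001, -1.0]]
ft_force: [-0.5, -0.1, -0.1]
grip_width: 0.0465
grip_force: 0.0
```

>>> play_rows --jaw '[0.54,0.54,0.54,0.54,0.54]' --pt "0 0 -30" --pt "0 0 -70" --pt "0 0 -115" --pt "0 0 -160" --pt "0 0 -200" --roll '[0,0,0,0,0]'

```text
time: 29.7
tcp_pos: [0.497, -0.1214, 0.2621]
tool_rot: [[-0.078, 0.997, 0.001], [0.997, 0.078, -0.001], [-0.001, 0.001, -1.0]]
ft_force: [1.4, -0.8, -0.5]
grip_width: 0.0461
grip_force: 0.0
```

Run:
```python
from h import *
snapshot("wrist");snapshot("wrist")
im=snapshot("wrist"); cv2.imwrite("pics/w9.png",cv2.resize(im[70:350,150:400,::-1],None,fx=2,fy=2,interpolation=cv2.INTER_CUBIC))
cv2.imwrite("pics/w9f.png",im[:,:,::-1])
import pickle; pickle.dump(get_calibration("wrist"),open("c9.pkl","wb"))
```

```text
(no output)
```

View pics/w9.png

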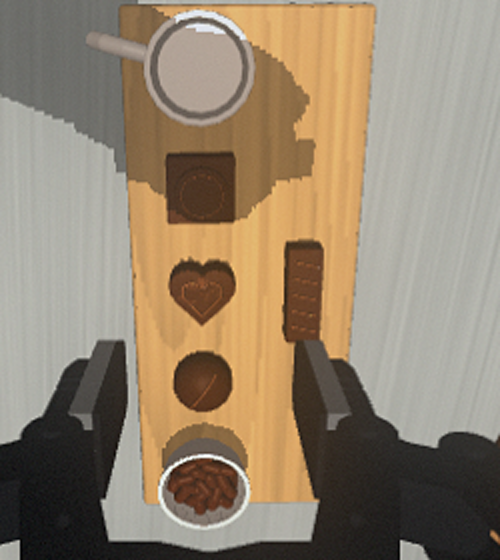

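The board view shows the whole row in order: cup, square with medallion, heart, dome and bowl, with the finger behind the heart. I'll check the numbers.

Run:
```python
from h import *
import pickle; c=pickle.load(open("c9.pkl","rb"))
f=lambda u,v,z:p2w(c,[(150+u/2,70+v/2)],z)[0]
P={"cup":f(200,68,.064),"square":f(201,188,.024),"med":f(203.5,194,.042),"heart bbox mid":f(202,291,.024),"tip":f(203,325,.034),"dome":f(203,381,.02),"bowl":f(205,491,.048),"fA":f(304,244,.014),"fB":f(302,340,.032)}
cen=np.array([.5335,-.194]);a=.0815;R=np.array([[np.cos(a),-np.sin(a)],[np.sin(a),np.cos(a)]])
for k,v in P.items(): print(k,v.round(4),"board",(R.T@(v[:2]-cen)).round(4))
im=snapshot("wrist"); t=snapshot("top"); cv2.imwrite("pics/top9.png",cv2.resize(t[100:270,120:450,::-1],None,fx=2.4,fy=2.4,interpolation=cv2.INTER_CUBIC))
```

```text
cup [ 0.4892 -0.0445  0.064 ] board [-0.0319  0.1526]
square [ 0.495  -0.1193  0.024 ] board [-0.0323  0.0776]
med [ 0.4967 -0.1191  0.042 ] board [-0.0306  0.0776]
heart bbox mid [ 0.5009 -0.1913  0.024 ] board [-0.0322  0.0054]
tip [ 0.5032 -0.2122  0.034 ] board [-0.0316 -0.0157]
dome [ 0.5071 -0.2643  0.02  ] board [-0.0321 -0.0679]
bowl [ 0.5142 -0.3396  0.048 ] board [-0.031  -0.1435]
fA [ 0.5689 -0.1552  0.014 ] board [0.0384 0.0358]
fB [ 0.573  -0.2195  0.032 ] board [ 0.0372 -0.0286]
```

View pics/top9.png

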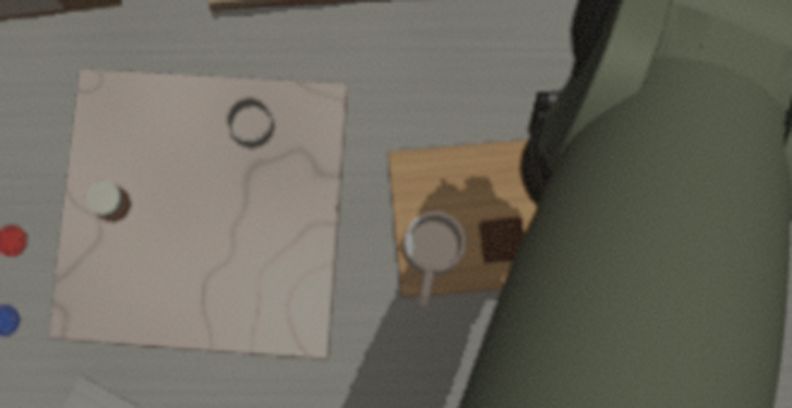

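The jar (104,198) and ring (250,122) haven't moved, and every measured position is well within tolerance. Handing in.

```bash
python3 -c "
from workcell import *
print(job_done())"
```

```text
the job is handed in; nothing more can be done
None
```

The tasting board is laid out as asked and handed in after about 30 s of robot time, with every position I measured inside the limits; the hand-in returned no verdict.

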